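Clip the player board to its stand

ROBOT

A 7-joint arm with a two-finger parallel gripper is mounted at the origin on the work surface. World frame = base frame: x ahead of the robot, y to its left, z up, the work surface at z = 0. Lengths are in m, angles in rad, forces in N, time in s.
With the tool pointing down it reaches from about 0.425 to 0.875 m from the base axis. Payload 8.4 kg.
Tool frame: the origin (TCP) lies on the mounting face of the last link; the fingertips stand 173 mm ahead of it and the grasp point (between the pads) lies 155 mm ahead of it; z points along the fingers, y is the line along which they close (so a half turn about z gives the same grasp; the last joint's range is limited). The gripper opens to 85 mm and grips with 20 to 120 N. Pads are 22 mm wide; open, the fingers measure 114 mm over their backs; the gripper's body (76 mm by 85 mm) begins 54 mm behind the grasp point. The pads swing forward as they close: fully open they stand 13 mm farther back than shut.
Start: joints at [1.146, 0.333, 0.04, 1.465, -0.013, 1.343, -0.059], TCP at [0.208, -0.616, 0.405] pointing down, gripper open.
Joint ranges: [-2.58, 2.58], [-0.38, 2.09], [-1.3, 1.39], [0.25, 2.4], [-1.5, 4.64], [0.08, 2.09], [-2.65, 2.65]. Speed limits (rad/s): [2.22, 2.22, 2.79, 2.79, 3.14, 3.14, 3.14].

INTERFACE

Orientations are given as a rotation vector (axis times angle).
In Python, from bench import arm gives the robot as it stands. The module is installed in compiled form; this text tells all that it offers. Calls block until the motion is done:
- arm.movep(position, orientation): joint-space move of the TCP to a pose.
- arm.move_l(position, attitude=None, velocity=0.15, f_stop=None): straight line of the TCP; attitude=None keeps the orientation; velocity is the mean speed in m/s. With f_stop (N) it stops when the force on the tool has changed by that much, and returns True; else False.
- arm.movej(angles): joint-space move.
- arm.gripper_to(opening): opening from 0.0 (shut) to 1.0 (fully open); the grip force is fixed at half the most; returns when the fingers have stopped.
- arm.dwell(seconds).
- arm.inverse_kinematics(position, orientation): joint angles nearest the present ones, or None.
- arm.observe(): the state.
- arm.get_image(name): name is "scene" or "top"; returns (picture, depth): 400x640x3 uint8, red, green, blue; 400x640 float32, m along the optical axis (not along the pixel's ray), 0 where there is no reading.
- arm.camera_params(name): a dict with "K" (3x3 intrinsics, pixels), "R" (3x3) and "t" (3): a world point X has camera coordinates R X + t. Camera axes: x right, y down, z forward; pixel columns grow to the right and rows downward; lengths in m; the calibration is good to about 2 mm. A picture is of the moment at which its call begins. camera_params takes no time and is no camera call.
A pose or a line that the arm cannot do raises arm.IKError and nothing moves.
- arm.finish_job(): hands the job in; it is judged then, once.
The state is a dict: "clock": time; "joint_pos": joint angles; "joint_velocities": joint speeds; "joint_torque": joint torques, N m; "tcp_pos": TCP position; "orientation": TCP orientation; "ft_force": force on the tool from outside, world axes, zero at the start; "ft_torque": the same for the moment, N m; "width": opening from 0.0 (shut) to 1.0 (fully open); "gripper_force": force on a finger pad.
Only numpy, scipy, OpenCV 4.12 (cv2) and the standard library are available. Lean on these libraries where they do the work, as an engineer would, in place of code of your own. Each camera call takes 0.05 s, during which the arm holds its last target. There are 200 camera calls.

TASK

Squeeze the big steel spring clip open, lift it off the tray's rim, and clip the cardboard player board to the leaning back of the stand: pass the open jaws over the top edges of both together, at about the middle of the board and in line with its lean, feel the clip home without forcing it, and let it close on both and let go so that it ends fully home, its pin down on the back's top edge. Leave the board standing on its ledge and the tray and everything else where they are.

Things in the scene. Friction and masses are not known exactly. Their poses are not given: they have to be found in the camera images.
- clip: Sprung steel clip, 100 mm long, 0.11 kg. Origin on its hinge pin, a 14 mm thick barrel in the throat of the jaws. +z runs to the handles, x is the line across which the jaws open, y lies along the pin. Both halves turn equally on the pin. Jaw lips 60 mm wide along y, 33 to 45 mm below the pin. It starts upright, pin on the tray's rim, jaws shut on the 4 mm wall.
- clip_handles (a point): Between the handles, 34 mm above the pin, mid plane. Handles: flat plates 30 mm wide (y), from 4 to 55 mm above the pin. They flare to about 50 mm over the ends when shut, are parallel, 23 mm over both, when squeezed to their stop, which takes about 16 N. Held at the stop they lie flat on the fingers. Fingers that draw back as they open drag the clip some mm with them.
- jaw_a (a joint): How far each half of the clip has turned (rad): 0 = shut on the 4 mm tray wall, 0.08 = shut on an 11 mm stack with the lips flat and the handle ends 42 mm over both, 0.25 = fully open at the handles' stop, lips about 24 mm apart. A spring closes it: about 6 N at the lips at 0, 9 N at 0.08.
- lip_a (a point): Middle of the gripping face of the jaw lip on the clip's +x side, 39 mm below the pin.
- lip_b (a point): The same on the clip's -x side.
- back: Leaning plywood back of the fixed book stand, 220 mm wide (y), 6 mm thick (x), 172 mm tall. Origin: middle of its top edge, half way through its thickness, 167 mm above the plank. z runs up its slope: it leans 27 degrees from vertical, top towards the robot; x points out of its face, away from the robot and up. Behind it the top 75 mm are free.
- board: Loose cardboard player board, 200 mm wide (y), 155 mm tall (z), 5 mm thick (x), 0.15 to 0.3 kg, standing on the stand's ledge, flat on the back's +x face. Origin: middle of its lower edge; axes as the back's. It stands up to 18 mm off the back's middle along y. Board and back together are 11 mm thick, from 3 mm behind to 8 mm in front of the back's origin.
- board_top (a point): Middle of the board's top edge, 8 mm lower along the slope than the back's top edge, so the clip's pin comes to rest on the back's edge.
- tray: Loose stack of three white polypropylene tiers, one piece, 0.6 to 1.3 kg, 160 mm deep (x), 200 mm wide (y), 156 mm tall, open on top, walls 4 mm, top tier 47 mm deep inside. Origin under its centre. The clip sits on the wall on its -x side (towards the robot), up to 45 mm from that wall's middle.
- vault: Bystander: hexagonal dark walnut dice vault, 104 mm across its corners, 41 mm tall; origin under its centre.
- tin: Bystander: round pewter-grey aluminium tin, 85 mm across, 59 mm tall; origin under its centre.
- die_a: Bystander: glass die, 28 mm cube, in the tray's top tier; origin under its centre.
- die_b: Bystander: the other glass die, 28 mm cube, on the plank; origin under its centre.
- figure_base: Bystander: round blue plastic figure base, 80 mm across, 6 mm thick, lying on the plank; origin under its centre.
- mug: Bystander: blue stoneware mug, 78 mm across, 92 mm tall; origin under its centre.
- card_box: Bystander: cardboard card box, 67 x 92 x 24 mm, lying; origin under its centre.

How it is judged:
By the outcome, as a careful person would: the job done as asked, in the order asked, and still so for the second after the job is handed in, with the robot touching nothing.
It also fails if it takes over 45 s, if anything falls off the work surface, if the arm or the gripper's body presses on something with over 40 N, if the wrist force passes 120 N, or if a joint passes its speed limit or range.

## Working session

There is one attempt and no reset: what is moved stays moved. The work goes in short steps, each a Python script; the robot and the scene stay as the last script left them, time stands still between calls to the robot, and variables do not carry over. Pictures are saved under pics/ and viewed, at most 10 in all, crops included, and the job is handed in when it is done.

```bash
mkdir -p pics; python3 - <<'E'
from bench import arm
import numpy as np,cv2
for n in("scene","top"):
    p,d=arm.get_image(n); np.savez(f"pics/{n}0.npz",p=p,d=d)
    cv2.imwrite(f"pics/{n}0.png",p[:,:,::-1])
    c=arm.camera_params(n); print(n,c["K"].tolist(),np.round(c["R"],4).tolist(),c["t"], -c["R"].T@c["t"])
s=arm.observe();print(s["clock"],s["tcp_pos"],s["orientation"])
E
```

```text
scene [[412.7159002182195, 0.0, 321.201405623944], [0.0, 412.7159002182195, 206.23498271190255], [0.0, 0.0, 1.0]] [[0.1784, 0.9839, 0.0097], [0.6878, -0.1176, -0.7164], [-0.7037, 0.1344, -0.6977]] [-0.13002418 -0.32177698  1.60657502] [ 1.3750264  -0.12591303  0.89161557]
top [[509.64939398512433, 0.0, 321.0994383225424], [0.0, 509.64939398512433, 200.43606366642084], [0.0, 0.0, 1.0]] [[-0.0258, -0.9996, -0.0124], [-0.9912, 0.0271, -0.1299], [0.1302, 0.009, -0.9914]] [0.03401274 0.61748155 1.59316797] [0.40544671 0.00295545 1.66018937]
0.1 [ 0.20794398 -0.61566385  0.40391981] [-3.09861912e+00 -5.09128382e-01  5.23721434e-04]
```

View pics/scene0.png

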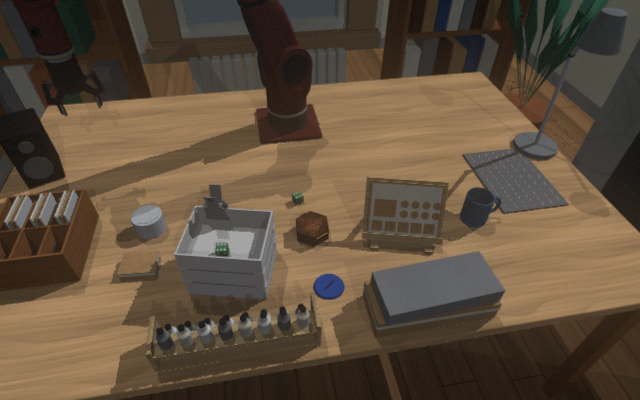

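View pics/top0.png

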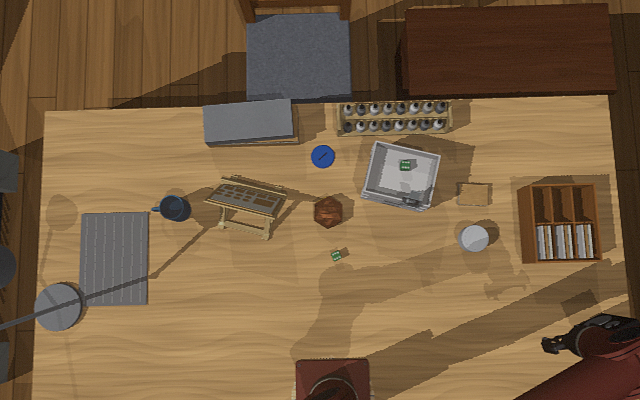

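Scene view: tray around (228,250) with the clip at (217,198); stand and board around (404,212). Top view: tray around (402,175) with the clip near (412,205), stand around (248,203). I'll enlarge the crops.

```bash
python3 - <<'E'
import numpy as np,cv2
S=np.load("pics/scene0.npz");T=np.load("pics/top0.npz")
def crop(p,x,y,w=100,h=75): return cv2.resize(p[y:y+h,x:x+w,::-1],(400,300),interpolation=cv2.INTER_CUBIC)
m=np.vstack([np.hstack([crop(S["p"],175,175),crop(S["p"],355,175)]),np.hstack([crop(T["p"],352,138),crop(T["p"],198,168)])])
m=np.clip(m.astype(float)*1.4,0,255).astype(np.uint8)
cv2.imwrite("pics/crops.png",m)
E
```

```text
(no output)
```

View pics/crops.png

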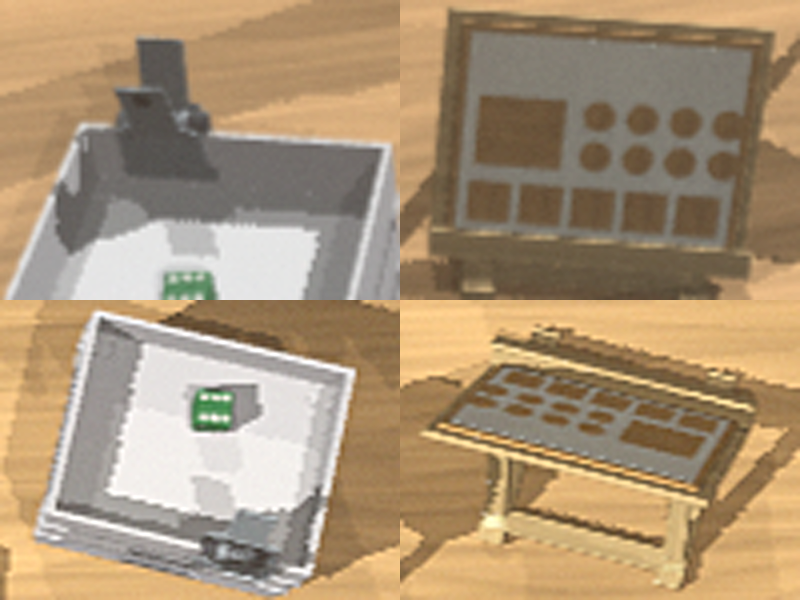

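The crops show the two flared handle plates on the near tray wall (scene about (214,195), top about (412,205)), and the board sitting inside the back's outline with the back's top edge toward the robot. Now I'll fit these from the depth clouds.

```bash
cat > h.py <<'E'
from bench import arm
import numpy as np,cv2
from scipy.spatial.transform import Rotation as Rn
def cloud(n,p,d):
    c=arm.camera_params(n);K,R,t=c["K"],c["R"],c["t"]
    v,u=np.mgrid[0:400,0:640]
    X=np.stack([(u-K[0,2])/K[0,0]*d,(v-K[1,2])/K[1,1]*d,d],-1)
    return (X-t)@R   # world
def proj(n,X):
    c=arm.camera_params(n);q=c["R"]@np.asarray(X,float)+c["t"];q=c["K"]@q;return q[:2]/q[2]
E
python3 - <<'E'
from h import *
np.set_printoptions(precision=4,suppress=True)
def box(W,ok,x0,x1,y0,y1):
    m=np.zeros(ok.shape,bool);m[y0:y1,x0:x1]=1;return W[m&ok],m&ok
for n,tr,st in(("scene",(175,280,175,300),(355,450,172,255)),("top",(352,450,130,220),(198,295,168,245))):
    z=np.load(f"pics/{n}0.npz");p,d=z["p"],z["d"];W=cloud(n,p,d);ok=d>0
    P,_=box(W,ok,*tr)
    rim=P[(abs(P[:,2]-.156)<.005)]
    r=cv2.minAreaRect(rim[:,:2].astype(np.float32));print(n,"rim",len(rim),r,np.median(rim[:,2]));print(cv2.boxPoints(r))
    C=P[P[:,2]>.166];print("clip",len(C),C.mean(0),C.min(0),C.max(0))
    if len(C)>5:
        r=cv2.minAreaRect(C[:,:2].astype(np.float32));print(r);print(cv2.boxPoints(r))
    P,_=box(W,ok,*st);Q=P[P[:,2]>.035]
    # plane ransac via svd of inliers
    rng=np.random.default_rng(0);best=None
    for i in range(300):
        a=Q[rng.choice(len(Q),3,False)];nn=np.cross(a[1]-a[0],a[2]-a[0]);nn/=np.linalg.norm(nn)+1e-12
        inl=abs((Q-a[0])@nn)<.003
        if best is None or inl.sum()>best.sum():best=inl
    I=Q[best];c=I.mean(0);nn=np.linalg.svd(I-c)[2][2];nn*=np.sign(nn[2])
    print("plane",len(I),len(Q),c,nn,"tilt",np.degrees(np.arctan2(nn[2],np.hypot(*nn[:2]))),"yaw",np.degrees(np.arctan2(nn[1],nn[0])))
    y=np.cross([0,0,1],nn);y/=np.linalg.norm(y);up=np.cross(nn,y);
    G=Q[abs((Q-c)@nn)<.012]
    yy=(G-c)@y;uu=(G-c)@up;rel=(G-c)@nn
    print("y",yy.min(),yy.max(),"u",uu.min(),uu.max(),"max z",G[:,2].max())
    for a in np.arange(uu.max()-.04,uu.max(),.003):
        m=(uu>=a)&(uu<a+.003);print(round(a,4),m.sum(),np.median(rel[m]) if m.any() else '',yy[m].min() if m.any() else '',yy[m].max() if m.any() else '',"z",np.median(G[m,2]) if m.any() else '')
    print("c,y,up",c,y,up, "toporigin guess",c+y*(np.percentile(yy,.5)+np.percentile(yy,99.5))/2+up*uu.max())
E
```

```text
scene rim 671 ((0.6797193288803101, -0.22511506080627441), (0.2012917846441269, 0.16424284875392914), 75.03621673583984) 0.1550852931934214
[[ 0.5744 -0.3011]
 [ 0.7331 -0.3436]
 [ 0.785  -0.1491]
 [ 0.6264 -0.1067]]
clip 369 [ 0.5925 -0.2456  0.1897] [ 0.5652 -0.2758  0.1662] [ 0.6209 -0.2213  0.2153]
((0.5935649871826172, -0.24762776494026184), (0.05493348464369774, 0.05026213079690933), 71.15222930908203)
[[ 0.5609 -0.2655]
 [ 0.6085 -0.2817]
 [ 0.6262 -0.2298]
 [ 0.5787 -0.2135]]
plane 3161 4607 [0.6208 0.252  0.1023] [ 0.855  -0.2372  0.4612] tilt 27.464314527246383 yaw -15.506066689389298
y -0.11046726484662862 0.1102610855451556 u -0.0767965339614101 0.07742448666357919 max z 0.17015892231113028
0.0374 94 0.00015133307342357229 -0.10967115982126986 0.1071657054494701 z 0.13696412242700096
0.0404 83 -9.802187136893057e-05 -0.10979068710375497 0.10700296164565898 z 0.13949157517024158
0.0434 85 0.0004810884633849287 -0.1101590967640619 0.1088438539053957 z 0.14244933794796438
0.0464 90 2.95532016726997e-05 -0.11024701532368787 0.10816288038267614 z 0.14463660249971988
0.0494 86 
[... 2521 characters left out ...]
176664915818
0.0614 74 -0.002247376876955325 -0.10130796864106087 0.10168124750613107 z 0.1634442641395354
0.0644 68 -0.004151117476919762 -0.09886399015392958 0.1031161829076696 z 0.16516123647865805
0.0674 59 -0.006048501507052089 -0.10923107632357208 0.1088662278913044 z 0.16742062481960135
0.0704 43 -0.005268006141414763 -0.10601421897685956 0.10413463869696331 z 0.1699472440510119
0.0734 10 -0.005061991162746825 -0.07373623549752853 0.10302751891875123 z 0.17310712464828382
0.0764 2 -0.0024958253351256114 -0.034547263867171454 0.07525030569861384 z 0.17605683703618058
c,y,up [0.6181 0.2489 0.109 ] [ 0.2658  0.964  -0.    ] [-0.4503  0.1241  0.8842] toporigin guess [0.5831 0.2582 0.1774]
```

```bash
cat >> h.py <<'E'
yw=np.radians(-15.4);th=np.radians(27)
BX=np.array([np.cos(yw)*np.cos(th),np.sin(yw)*np.cos(th),np.sin(th)]);BY=np.array([-np.sin(yw),np.cos(yw),0]);BZ=np.cross(BX,BY)
yt=np.radians(-15.15);TX=np.array([np.cos(yt),np.sin(yt),0]);TY=np.array([-np.sin(yt),np.cos(yt),0])
def ori(cx,cz,s=1):  # tool y along s*clip x, tool z along -clip z
    y=s*np.asarray(cx);z=-np.asarray(cz);return Rn.from_matrix(np.c_[np.cross(y,z),y,z]).as_rotvec()
E
python3 - <<'E'
from h import *
np.set_printoptions(precision=4,suppress=True)
O=[];H=[]
for n,tr,st in(("scene",(175,280,175,300),(355,450,172,255)),("top",(352,450,130,220),(198,295,168,245))):
    z=np.load(f"pics/{n}0.npz");d=z["d"];W=cloud(n,z["p"],d)
    P=W[tr[2]:tr[3],tr[0]:tr[1]].reshape(-1,3);C=P[P[:,2]>.178]
    x,y=C@TX,C@TY; print(n,"handles x",x.min(),x.max(),"y",np.percentile(y,[0,1,5,50,95,99,100]))
    for lo,hi in((.178,.19),(.19,.2),(.2,.21),(.21,.22)):
        m=(C[:,2]>lo)&(C[:,2]<hi);print(lo,m.sum(),x[m].min(),x[m].max(),y[m].min(),y[m].max())
    rim=P[abs(P[:,2]-.156)<.004];rx,ry=rim@TX,rim@TY
    print("rim x",rx.min(),rx.max(),"y",ry.min(),ry.max()); m=(ry>ry.min()+.06+.05)&(ry<ry.max()-.02)&(rx<rx.mean());print("near wall x",np.percentile(rx[m],[1,25,50,75,99]))
    Q=W[st[2]:st[3],st[0]:st[1]].reshape(-1,3);Q=Q[Q[:,2]>.06]
    a=np.median((Q@BX)[abs(Q@BX-np.median(Q@BX))<.004]);rel=Q@BX-a
    G=Q[abs(rel)<.015];rel=G@BX-a;yy=G@BY
    zz=G@BZ; f=(abs(rel)<.0015)
    print("face x",a,"back y",np.percentile(yy,[0,.5,99.5,100]),"face y",np.percentile(yy[f],[0,.3,99.7,100]))
    ed=np.where(f,1,0); low=(G[:,2]>.08)&(G[:,2]<.155)
    for e in np.r_[np.arange(yy.min(),yy.min()+.03,.002),np.arange(yy.max()-.03,yy.max(),.002)]:
        m=low&(yy>=e)&(yy<e+.002);print(f"{e:.4f}:{np.median(rel[m])*1e3:.1f}",end=" ")
    print()
    ymid=(yy.min()+yy.max())/2; # origin: x=a-.008, z world .167
    o=BX*(a-.008)+BY*ymid; o=o+BZ*(.167-o[2])/BZ[2];print("origin",o); O.append(o)
    f2=f&(G[:,2]>.12);print("board top z",np.percentile(((G-o)@BZ)[f2],[99,100]), "edge top",((G-o)@BZ).max())
E
```

```text
scene handles x 0.6118482403274559 1.3601442420378376 y [-0.0999 -0.0991 -0.097  -0.0807  0.2378  0.2378  0.2378]
0.178 76 0.6187289427564052 0.6572803976341893 -0.09961396204987408 -0.0702544021096712
0.19 69 0.6150552875788173 0.6587365951539138 -0.099127389505313 -0.06873471364657109
0.2 69 0.613245626326583 0.6611300673150252 -0.0998913897180226 -0.0690251042106043
0.21 47 0.6118482403274559 0.6634301405462167 -0.09878981994566019 -0.06999175816517023
rim x 0.633075767916367 0.7970831262218483 y -0.14042679738468336 0.06117796973210831
near wall x [0.6331 0.6364 0.6373 0.6386 0.64  ]
face x 0.5198814649807919 back y [0.2975 0.2985 0.516  0.5181] face y [0.2989 0.3029 0.5084 0.514 ]
0.2975:-4.6 0.2995:-5.2 0.3015:-5.3 0.3035:-5.4 0.3055:-6.7 0.3075:-3.9 0.3095:0.4 0.3115:0.0 0.3135:-0.6 0.3155:1.0 0.3175:-0.6 0.3195:-0.4 0.3215:-0.1 0.3235:0.5 0.3255:0.4 0.4881:0.9 0.4901:-0.3 0.4921:0.3 0.4941:-0.2 0.4961:0.2 0.4981:0.6 0.5001:0.4 0.5021:0.3 0.5041:-0.8 0.5061:-0.9 0.5081:-3.6 0.5101:-4.7 0.5121:-5.5 0.5141:-6.0 0.5161:-5.6 0.5181:-10.4 
origin [0.5801 0.2632 0.167 ]
board top z 
[... 496 characters left out ...]
42346605481417
rim x 0.6264269260106796 0.7961246833820383 y -0.14338502449849108 0.05703583677322762
near wall x [0.6343 0.6357 0.637  0.6379 0.6395]
face x 0.52155973000565 back y [0.294  0.2949 0.513  0.5144] face y [0.3045 0.3055 0.5049 0.5051]
0.2940:-7.4 0.2960:-4.4 0.2980:-5.3 0.3000:-4.8 0.3020:-5.5 0.3040:-3.4 0.3060:-1.1 0.3080:-1.2 0.3100:-0.1 0.3120:0.0 0.3140:0.6 0.3160:-0.4 0.3180:0.5 0.3200:-1.3 0.3220:0.0 0.4844:0.2 0.4864:-0.0 0.4884:0.6 0.4904:0.2 0.4924:1.5 0.4944:0.1 0.4964:-0.3 0.4984:0.0 0.5004:0.6 0.5024:-0.7 0.5044:-0.6 0.5064:-4.7 0.5084:-4.5 0.5104:-5.7 0.5124:-5.4 0.5144:-7.7 
origin [0.581  0.2593 0.167 ]
board top z [-0.0032 -0.0018] edge top 0.008175568494581118
```

Clip centre is at tray coordinates (0.6374, -0.086); back origin averages (0.5805, 0.2612, 0.167) with the board within 1 mm of centre. Next, IK checks.

```bash
cat >> h.py <<'E'
Z=np.array([0,0,1.])
CL=TX*.6374+TY*-.086+Z*.163       # pin on the tray
BO=np.array([.5805,.2612,.167])
HB=BO+BX*.0025+BZ*.007            # pin when home
L=.155+.034
E
python3 - <<'E'
from h import *
np.set_printoptions(precision=3,suppress=True)
print(CL,HB)
for s in(1,-1):
    oa,ob=ori(TX,Z,s),ori(BX,BZ,s)
    for nm,p,o in(("pre",CL+Z*(L+.08),oa),("grasp",CL+Z*L,oa),("lift",CL+Z*(L+.16),oa),("over",HB+BZ*(L+.10),ob),("home",HB+BZ*L,ob)):
        print(s,nm,p,arm.inverse_kinematics(p,o))
E
```

```text
[ 0.593 -0.25   0.163] [0.58  0.261 0.174]
1 pre [ 0.593 -0.25   0.432] [ 0.618  0.335 -0.376  1.425  0.123  1.405 -0.024]
1 grasp [ 0.593 -0.25   0.352] [ 0.626  0.379 -0.383  1.534  0.146  1.257 -0.042]
1 lift [ 0.593 -0.25   0.512] [ 0.608  0.317 -0.374  1.287  0.114  1.559 -0.015]
1 over [0.453 0.296 0.432] [ 0.11   0.062 -0.931  1.798  0.517  1.126 -1.267]
1 home [0.497 0.284 0.343] [ 0.354  0.367 -1.259  1.85   0.883  1.117 -1.503]
-1 pre [ 0.593 -0.25   0.432] [-0.536  0.651  1.368  1.484 -0.637  1.518 -2.586]
-1 grasp [ 0.593 -0.25   0.352] [-0.495  0.631  1.215  1.592 -0.603  1.347 -2.61 ]
-1 lift [ 0.593 -0.25   0.512] [-0.509  0.593  1.368  1.346 -0.581  1.646 -2.637]
-1 over [0.453 0.296 0.432] [ 0.293  0.091 -1.131  1.793  0.554  1.14   1.853]
-1 home [0.497 0.284 0.343] [ 0.241  0.287 -1.094  1.853  0.789  1.053  1.694]
```

```bash
python3 - <<'E'
from h import *
np.set_printoptions(precision=2,suppress=True)
oa=ori(TX,Z)
arm.movep(CL+Z*(L+.08),oa)
arm.move_l(CL+Z*L,oa,velocity=.12,f_stop=8)
s=arm.observe();f0=s["ft_force"];print(s["clock"],s["tcp_pos"]-CL-Z*L,f0)
for w in (.64,.6,.57,.54,.51):
    arm.gripper_to(w);s=arm.observe();df=s["ft_force"]-f0
    print(w,round(s["width"],3),s["gripper_force"],"fx",df@TX,"fy",df@TY,"fz",df[2],s["clock"])
    if abs(df@TX)>1.5: break
p,d=arm.get_image("scene");cv2.imwrite("pics/g.png",cv2.resize(p[130:280,150:300,::-1],(600,600),interpolation=cv2.INTER_CUBIC))
E
```

```text
2.8417 [ 0. -0.  0.] [-0.94  0.11 -0.06]
0.64 0.641 0.0025022152567544254 fx 1.5866520768815653 fy 0.007083165528776296 fz -0.502438038134275 3.2583
```

View pics/g.png

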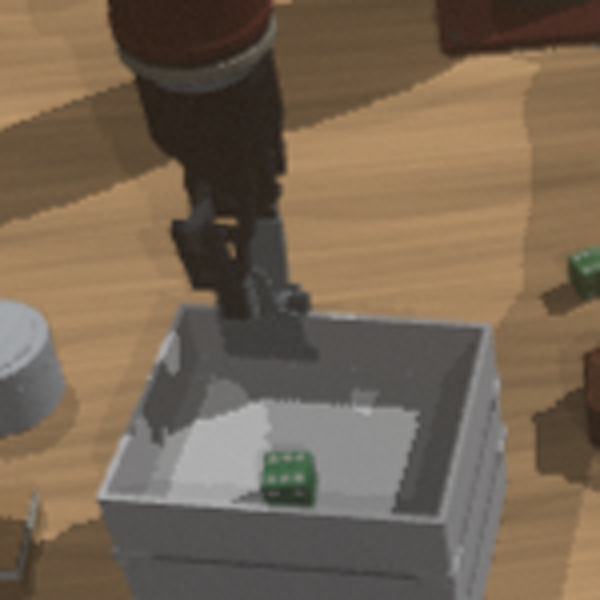

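The picture shows the open fingers straddling the handles (near finger at crop (235,270)), with the tray undisturbed. The 1.6 N reading came with no pad force, so it is settling noise. I'll re-zero and continue.

```bash
python3 - <<'E'
from h import *
np.set_printoptions(precision=2,suppress=True)
arm.dwell(.3)
f0=arm.observe()["ft_force"];print(f0)
for w in (.6,.57,.54,.51,.48):
    arm.gripper_to(w);arm.dwell(.15);s=arm.observe();df=s["ft_force"]-f0
    print(w,round(s["width"],3),s["gripper_force"],"fx",df@TX,"fy",df@TY,"fz",df[2],s["clock"])
    if abs(df@TX)>1.5 or s["gripper_force"]>2: break
E
```

```text
[ 0.29 -0.28  0.1 ]
0.6 0.6 0.10770376902655698 fx -1.021033149044442 fy 0.5387796718079214 fz -0.7505008600130283 3.975
0.57 0.567 5.33044149633497 fx -0.9223472293910777 fy 0.35321036839269737 fz 1.5438325352256 4.3417
```

```bash
python3 - <<'E'
from h import *
np.set_printoptions(precision=2,suppress=True)
oa=ori(TX,Z)
arm.gripper_to(0.0);arm.dwell(.2);s=arm.observe();print(s["width"],s["gripper_force"],s["ft_force"],s["clock"])
arm.move_l(CL+Z*(L+.012),oa,velocity=.04);print(arm.observe()["ft_force"])
arm.move_l(CL+Z*(L+.15),oa,velocity=.12);arm.dwell(.2);s=arm.observe();print(s["width"],s["ft_force"],s["clock"])
for i,(n,(x,y)) in enumerate((("scene",(190,130)),("top",(370,170)))):
    p,d=arm.get_image(n);np.savez(f"pics/{n}1.npz",p=p,d=d)
    im=cv2.resize(p[y-40:y+110,x-60:x+90,::-1] if i==0 else p[y-75:y+75,x-50:x+100,::-1],(400,400),interpolation=cv2.INTER_CUBIC)
    m=im if i==0 else np.hstack([m,im])
cv2.imwrite("pics/lift.png",np.clip(m*1.5,0,255).astype(np.uint8))
E
```

```text
0.24710485073743793 62.6871657371521 [ 3.59 -1.29  9.17] 4.9
[ 0.42 -0.67 -1.58]
0.2442926909105941 [ 0.29 -0.52 -1.13] 6.85
```

View pics/lift.png

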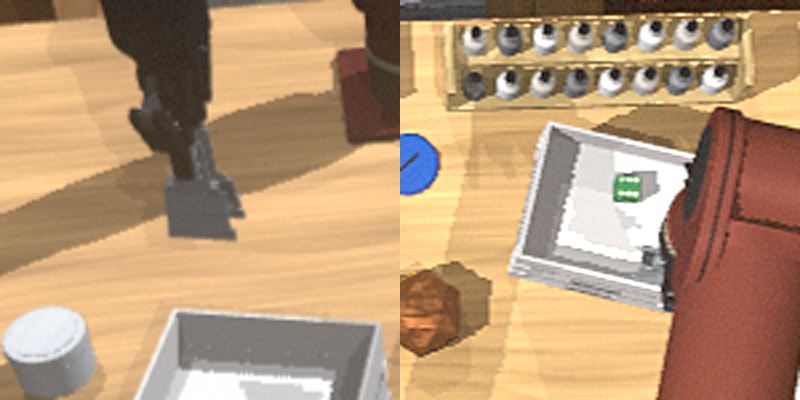

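The clip hangs in the gripper, jaws open and clear of the tray (lip plate at crop (200,205)). The tray and die look unmoved. Next I measure the clip's pose in the hand from depth.

```bash
python3 - <<'E'
from h import *
np.set_printoptions(precision=4,suppress=True)
z=np.load("pics/scene1.npz");W=cloud("scene",z["p"],z["d"]).reshape(-1,3);W=W[(z["d"]>0).ravel()]
E=CL+Z*.15
q=np.c_[(W-E)@TX,(W-E)@TY,W[:,2]-E[2]]
m=(abs(q[:,0])<.06)&(abs(q[:,1])<.06)&(q[:,2]>-.07)&(q[:,2]<.02);q=q[m];print(len(q))
for lo in np.arange(-.06,.02,.006):
    k=(q[:,2]>=lo)&(q[:,2]<lo+.006)
    if k.sum():print(f"{lo:.3f}",k.sum(),"x",np.percentile(q[k,0],[0,50,100]),"y",np.percentile(q[k,1],[0,2,98,100]))
print("zmin",np.sort(q[:,2])[:10])
# tray check
r=cloud("scene",z["p"],z["d"])[175:300,175:280].reshape(-1,3);r=r[abs(r[:,2]-.156)<.004];print(r@TX@np.ones(0) if 0 else ((r@TX).min(),(r@TX).max(),(r@TY).min(),(r@TY).max()))
E
```

```text
640
-0.054 1 x [0.0174 0.0174 0.0174] y [-0.013 -0.013 -0.013 -0.013]
-0.048 50 x [-0.0159  0.0177  0.0205] y [-0.0272 -0.0258  0.0305  0.0307]
-0.042 52 x [-0.0145  0.018   0.0216] y [-0.0282 -0.0277  0.0311  0.0318]
-0.036 75 x [-0.0163  0.0192  0.0227] y [-0.0254 -0.024   0.0294  0.0312]
-0.030 57 x [-0.0148  0.0177  0.0211] y [-0.0251 -0.0246  0.0279  0.0287]
-0.024 62 x [-0.0124  0.0166  0.0202] y [-0.024  -0.0239  0.0282  0.0285]
-0.018 59 x [-0.0119  0.0153  0.0187] y [-0.0272 -0.0247  0.0277  0.0288]
-0.012 65 x [-0.0079  0.0138  0.0175] y [-0.0253 -0.0243  0.0288  0.0291]
-0.006 64 x [-0.0074  0.0125  0.0156] y [-0.0251 -0.0243  0.0295  0.0297]
-0.000 94 x [-0.0093  0.0079  0.0169] y [-0.0248 -0.0243  0.0276  0.0291]
0.006 35 x [-0.009   0.0124  0.0158] y [-0.0174 -0.016   0.0168  0.0172]
0.012 20 x [-0.0093  0.0132  0.021 ] y [-0.0139 -0.0124  0.0167  0.0169]
0.018 6 x [-0.0075  0.0052  0.0192] y [0.0089 0.009  0.0155 0.0158]
zmin [-0.0481 -0.0479 -0.0477 -0.0474 -0.0472 -0.0466 -0.0466 -0.0465 -0.0462
 -0.046 ]
(np.float64(0.6323310724278322), np.float64(0.7968813006888499), np.float64(-0.14089536221372112), np.float64(0.061138265360918397))
```

```bash
python3 - <<'E'
from h import *
np.set_printoptions(precision=3,suppress=True)
ob=ori(BX,BZ)
arm.movep(HB+BZ*(L+.14),ob);print(arm.observe()["joint_pos"],arm.observe()["clock"])
arm.move_l(HB+BZ*(L+.055),ob,velocity=.1);arm.dwell(.2)
s=arm.observe();print(s["joint_pos"],s["width"],s["clock"],s["ft_force"])
ims=[]
for n in("scene","top"):
    p,d=arm.get_image(n);np.savez(f"pics/{n}2.npz",p=p,d=d);ims.append(p)
    W=cloud(n,p,d).reshape(-1,3);W=W[(d>0).ravel()]
    q=np.c_[(W-BO)@BX,(W-BO)@BY,(W-BO)@BZ]
    m=(abs(q[:,0])<.05)&(abs(q[:,1])<.13)&(q[:,2]>-.1)&(q[:,2]<.09);q=q[m]
    for lo in np.arange(-.018,.09,.006):
        k=(q[:,2]>=lo)&(q[:,2]<lo+.006)
        if k.sum():print(n,f"{lo:.3f}",k.sum(),"x",np.percentile(q[k,0],[2,50,98]),"y",np.percentile(q[k,1],[0,2,98,100]))
    f=q[(q[:,2]<-.012)&(q[:,2]>-.08)];a=np.median(f[:,0]);print("face",a);g=f[abs(f[:,0]-a)<.002];print("board y",np.percentile(g[:,1],[.5,2,98,99.5]),"all",f[:,1].min(),f[:,1].max())
a=cv2.resize(ims[0][130:250,340:460,::-1],(400,400),interpolation=cv2.INTER_CUBIC);b=cv2.resize(ims[1][150:250,190:290,::-1],(400,400),interpolation=cv2.INTER_CUBIC)
cv2.imwrite("pics/over.png",np.clip(np.hstack([a,b])*1.5,0,255).astype(np.uint8))
E
```

```text
[ 0.46   0.034 -1.286  1.754  0.485  1.19  -1.234] 8.9
[ 0.355  0.216 -1.231  1.823  0.705  1.122 -1.391] 0.248889026323074 10.1 [ 0.405 -1.246 -0.449]
scene -0.018 179 x [0.001 0.007 0.011] y [-0.107 -0.102  0.105  0.111]
scene -0.012 211 x [-0.002  0.006  0.011] y [-0.107 -0.102  0.105  0.111]
scene -0.006 181 x [-0.003  0.002  0.006] y [-0.108 -0.103  0.105  0.11 ]
scene 0.000 38 x [-0.002  0.001  0.007] y [-0.108 -0.106  0.107  0.109]
scene 0.012 23 x [0.001 0.019 0.025] y [-0.028 -0.028  0.029  0.03 ]
scene 0.018 58 x [-0.01   0.02   0.024] y [-0.028 -0.028  0.03   0.03 ]
scene 0.024 54 x [-0.012  0.021  0.027] y [-0.029 -0.028  0.027  0.028]
scene 0.030 50 x [-0.011  0.02   0.024] y [-0.024 -0.024  0.028  0.028]
scene 0.036 52 x [-0.008  0.019  0.023] y [-0.025 -0.025  0.027  0.028]
scene 0.042 51 x [-0.007  0.019  0.023] y [-0.026 -0.025  0.026  0.027]
scene 0.048 51 x [0.008 0.017 0.02 ] y [-0.026 -0.026  0.026  0.026]
scene 0.054 49 x [0.011 0.015 0.02 ] y [-0.026 -0.026  0.026  0.026]
scene 0.060 54 x [0.003 0.015 0.019] y [-0.026 -0.026  0.028  0.029]
scene 0.066 40 x [-0.
[... 1023 characters left out ...]
2 0.025] y [-0.027 -0.024  0.024  0.024]
top 0.042 26 x [0.003 0.019 0.023] y [-0.028 -0.027  0.021  0.022]
top 0.048 21 x [0.002 0.019 0.022] y [-0.03  -0.029  0.02   0.023]
top 0.054 18 x [-0.001  0.017  0.02 ] y [-0.029 -0.028 -0.001 -0.   ]
top 0.060 37 x [-0.004  0.005  0.017] y [-0.03  -0.03  -0.011 -0.01 ]
top 0.066 10 x [-0.005  0.002  0.017] y [-0.025 -0.024 -0.011 -0.01 ]
top 0.072 4 x [-0.003  0.007  0.018] y [-0.02  -0.02  -0.014 -0.014]
top 0.078 11 x [-0.006  0.     0.024] y [-0.017 -0.017 -0.008 -0.008]
top 0.084 9 x [-0.004  0.018  0.028] y [-0.017 -0.017 -0.007 -0.007]
face 0.008885647276212815
board y [-0.1   -0.097  0.094  0.098] all -0.1115121063145686 0.10847880227333154
```

View pics/over.png

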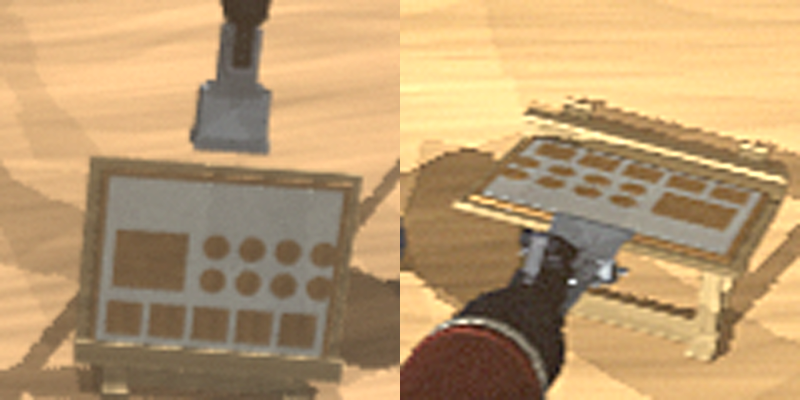

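The clip is centred over the board's top edge and in line with its lean (scene crop (232,130), top crop (590,235)). It sits about 1.5 mm far in +x and 1 mm short in y, so I'll trim both and slide on with a force stop.

```bash
cat >> h.py <<'E'
HB=HB-BX*.0015+BY*.001
E
python3 - <<'E'
from h import *
np.set_printoptions(precision=4,suppress=True)
ob=ori(BX,BZ)
arm.move_l(HB+BZ*(L+.055),ob,velocity=.03);arm.dwell(.2);f0=arm.observe()["ft_force"]
r=arm.move_l(HB+BZ*(L-.008),ob,velocity=.03,f_stop=5);s=arm.observe()
e=s["tcp_pos"]-HB-BZ*L;df=s["ft_force"]-f0
print(r,"err clip frame",e@BX,e@BY,e@BZ,"f",df@BX,df@BY,df@BZ,s["width"],s["clock"])
arm.dwell(.2);s=arm.observe();df=s["ft_force"]-f0;print(df@BX,df@BY,df@BZ,s["tcp_pos"]-HB-BZ*L)
for n in("scene","top"):
    p,d=arm.get_image(n);np.savez(f"pics/{n}3.npz",p=p,d=d)
    W=cloud(n,p,d).reshape(-1,3);W=W[(d>0).ravel()]
    q=np.c_[(W-BO)@BX,(W-BO)@BY,(W-BO)@BZ]
    m=(q[:,0]>.011)&(q[:,0]<.04)&(abs(q[:,1])<.035)&(q[:,2]>-.06)&(q[:,2]<.06);q=q[m];print(n,len(q),"lip z",np.percentile(q[:,2],[1,3,5]),"lip x",np.median(q[q[:,2]<-.02,0]),"y",np.percentile(q[q[:,2]<0,1],[1,99]))
E
```

```text
True err clip frame -5.9327295663022876e-05 7.474285254504473e-05 0.004893309028284247 f 1.1450531268257862 -0.5821321492966384 6.9442765028912445 0.24502926092257513 12.15
1.3643261404783664 -0.29629084045329407 7.156078714574916 [-0.0022  0.0006  0.0043]
scene 559 lip z [-0.0348 -0.0339 -0.0323] lip x 0.0186602784594598 y [-0.0259  0.0307]
top 163 lip z [-0.0406 -0.0348 -0.033 ] lip x 0.020498372548853797 y [-0.0307  0.0316]
```

```bash
python3 - <<'E'
from h import *
np.set_printoptions(precision=4,suppress=True)
ob=ori(BX,BZ)
p0=arm.observe();e0=(p0["tcp_pos"]-HB-BZ*L)@BZ;f0=p0["ft_force"]@BZ
for dz in(.0005,.001,.0015):
    r=arm.move_l(HB+BZ*(L+e0-dz),ob,velocity=.005,f_stop=7);arm.dwell(.1);s=arm.observe()
    print(r,(s["tcp_pos"]-HB-BZ*L)@BZ-e0,s["ft_force"]@BZ-f0)
    if r:break
p,d=arm.get_image("scene");a=cv2.resize(p[140:220,360:440,::-1],(400,400),interpolation=cv2.INTER_CUBIC)
p,d=arm.get_image("top");b=cv2.resize(p[170:250,200:280,::-1],(400,400),interpolation=cv2.INTER_CUBIC)
cv2.imwrite("pics/on.png",np.clip(np.hstack([a,b])*1.6,0,255).astype(np.uint8));print(s["clock"])
E
```

```text
False -3.802131785086288e-05 1.0960005392627332
False -8.374884870707665e-05 6.864884370036166
False -0.00018029134883193812 12.52631431181786
13.5417
```

View pics/on.png

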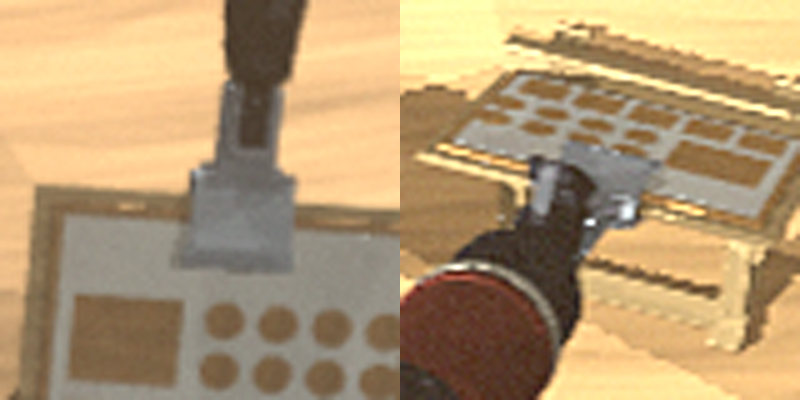

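The jaws straddle both edges with the lips well down the board (scene crop (240,240)). The stop is stiff at about 100 N/mm, so the pin is on the back's edge. I'll open in small steps, re-seating lightly after each so the fingers don't drag the clip up.

```bash
python3 - <<'E'
from h import *
np.set_printoptions(precision=4,suppress=True)
ob=ori(BX,BZ)
z=lambda:(arm.observe()["tcp_pos"]-HB-BZ*L)@BZ
z0=z();t=z0
fz=lambda:arm.observe()["ft_force"]@BZ
for w in(.28,.31,.34,.37,.40,.43,.46,.49,.52,.55):
    arm.gripper_to(w);a=fz();g=arm.observe()["gripper_force"]
    zz=z()
    r=arm.move_l(HB+BZ*(L+max(zz-.0025,z0-.006)),ob,velocity=.015,f_stop=5) if a<8 else None
    s=arm.observe();print(w,round(s["width"],3),"pad",round(g,1),round(s["gripper_force"],1),"f",round(a,1),"->",round(fz(),1),r,"z",round((z()-z0)*1e3,2),round(s["clock"],2))
    if s["gripper_force"]<.3 and g<.3: break
n="scene"
p,d=arm.get_image(n)
W=cloud(n,p,d).reshape(-1,3);W=W[(d>0).ravel()]
q=np.c_[(W-BO)@BX,(W-BO)@BY,(W-BO)@BZ]
m=(q[:,0]>.011)&(q[:,0]<.04)&(abs(q[:,1])<.035)&(q[:,2]>-.06)&(q[:,2]<.06);q=q[m];print("lip z",np.percentile(q[:,2],[1,3,5]))
cv2.imwrite("pics/rel.png",np.clip(cv2.resize(p[140:220,360:440,::-1],(500,500),interpolation=cv2.INTER_CUBIC)*1.6,0,255).astype(np.uint8))
E
```

```text
0.28 0.28 pad 12.6 12.6 f 8.9 -> 8.9 None z -0.48 13.86
0.31 0.308 pad 11.4 11.2 f 5.5 -> 4.3 True z -1.95 14.28
0.34 0.339 pad 10.0 10.5 f 1.0 -> 4.2 True z -2.95 14.71
0.37 0.371 pad 9.3 9.7 f 0.1 -> 3.6 True z -4.32 15.13
0.4 0.402 pad 8.6 8.8 f -0.2 -> 4.2 True z -5.6 15.56
0.43 0.43 pad 7.4 7.5 f -0.9 -> -0.7 False z -6.14 16.02
0.46 0.461 pad 6.4 6.4 f -1.5 -> -1.8 False z -6.05 16.49
0.49 0.488 pad 0.0 0.0 f -0.0 -> 0.6 False z -5.97 16.96
lip z [-0.0363 -0.0336 -0.0313]
```

View pics/rel.png

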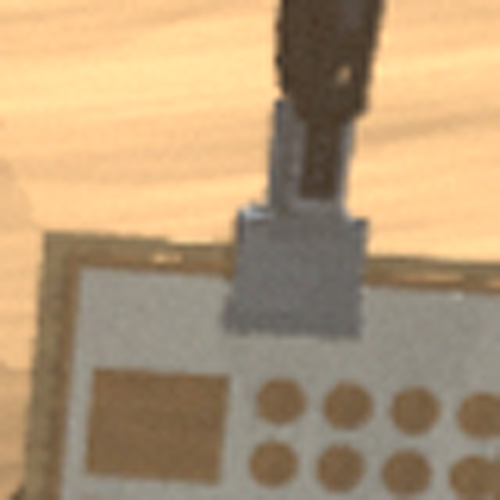

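The clip is shut on the board and the pads are free. My depth clamp was active in the last steps, so I'll lightly re-take the handles, re-seat, and release again with compensation.

```bash
python3 - <<'E'
from h import *
ob=ori(BX,BZ)
z=lambda:(arm.observe()["tcp_pos"]-HB-BZ*L)@BZ
fz=lambda:arm.observe()["ft_force"]@BZ
z0=z()
for w in(.45,.43,.45,.465,.48,.50):
    arm.gripper_to(w);a=fz();g=arm.observe()["gripper_force"]
    r=arm.move_l(HB+BZ*(L+max(z()-.003,z0-.005)),ob,velocity=.015,f_stop=5) if (g>.3 and a<6) else None
    s=arm.observe();print(w,round(s["width"],3),"pad",round(g,1),round(s["gripper_force"],1),"f",round(a,1),"->",round(fz(),1),r,"z",round((z()-z0)*1e3,2),round(s["clock"],2))
E
```

```text
0.45 0.454 pad 7.4 7.9 f -0.9 -> 2.1 True z -1.26 17.43
0.43 0.435 pad 8.7 9.0 f 5.3 -> 6.5 False z -3.15 17.96
0.45 0.455 pad 7.7 8.4 f 4.0 -> 6.1 False z -4.54 18.43
0.465 0.466 pad 0.2 0.2 f 0.5 -> 0.5 None z -5.42 18.64
0.48 0.479 pad 0.0 0.0 f 0.1 -> 0.1 None z -5.32 18.86
0.5 0.499 pad 0.0 0.0 f 0.4 -> 0.4 None z -5.04 19.07
```

```bash
python3 - <<'E'
from h import *
np.set_printoptions(precision=4,suppress=True)
ob=ori(BX,BZ)
arm.gripper_to(.85)
arm.move_l(HB+BZ*(L+.12),ob,velocity=.12,f_stop=10)
arm.movep(np.array([.40,.0,.50]),ori(TX,Z))
print(arm.observe()["clock"])
ims=[]
for n in("scene","top"):
    p,d=arm.get_image(n);ims.append(p);W=cloud(n,p,d).reshape(-1,3);W=W[(d>0).ravel()]
    q=np.c_[(W-BO)@BX,(W-BO)@BY,(W-BO)@BZ]
    c=q[(abs(q[:,0]-.002)<.035)&(abs(q[:,1])<.04)&(q[:,2]>.012)&(q[:,2]<.08)]
    print(n,"handle top z",np.sort(c[:,2])[-6:],"expect .062*; x",c[c[:,2]>.045,0].min(),c[c[:,2]>.045,0].max(),"y",np.percentile(c[c[:,2]>.02,1],[2,98]))
    l=q[(q[:,0]>.0115)&(q[:,0]<.04)&(abs(q[:,1])<.04)&(q[:,2]<.0)&(q[:,2]>-.06)];print("lip z",np.percentile(l[:,2],[0,1,3]),"y",np.percentile(l[:,1],[1,99]))
    f=q[(q[:,2]<-.045)&(q[:,2]>-.1)&(abs(q[:,0]-.008)<.004)];print("face",np.median(f[:,0]),"y",np.percentile(f[:,1],[.5,99.5]))
    r=W[(abs(W[:,2]-.156)<.004)&(W[:,1]<-.05)&(W[:,1]>-.4)&(W[:,0]>.5)&(W[:,0]<.85)];print("tray",(r@TX).min(),(r@TX).max(),(r@TY).min(),(r@TY).max())
a=cv2.resize(ims[0][150:250,355:455,::-1],(400,400),interpolation=cv2.INTER_CUBIC);b=cv2.resize(ims[1][165:245,205:285,::-1],(400,400),interpolation=cv2.INTER_CUBIC)
cv2.imwrite("pics/end.png",np.clip(np.hstack([a,b])*1.5,0,255).astype(np.uint8))
E
```

```text
21.8417
scene handle top z [0.0593 0.0594 0.0594 0.0595 0.0597 0.0602] expect .062*; x -0.019246815691164685 0.02736538716712088 y [-0.0137  0.0152]
lip z [-0.0595 -0.0577 -0.0416] y [-0.0278  0.0279]
face 0.007442373708167277 y [-0.1008  0.1044]
tray 0.6323942405521933 0.7974810752502874 -0.1407820547519499 0.06104052163988057
top handle top z [0.0604 0.0607 0.0608 0.0632 0.0634 0.0635] expect .062*; x -0.019202066019046667 0.024410397245890083 y [-0.0173  0.0123]
lip z [-0.0511 -0.0408 -0.0326] y [-0.0312  0.0245]
face 0.009255439855158717 y [-0.1077  0.1018]
tray 0.6344503890918811 0.7960980380398242 -0.1428761901415414 0.0573865682608372
```

View pics/end.png

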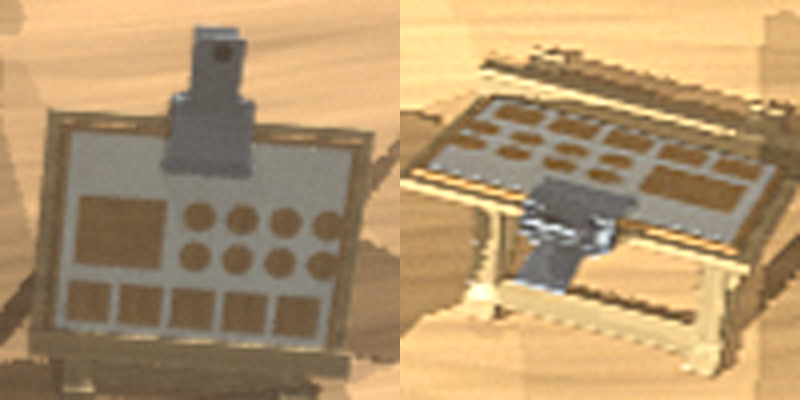

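The clip is shut on board and back at mid-board (scene crop (210,140)). Its handle tops are 60–62 mm above the back's edge, the height expected with the pin down, and the tray has not moved. Handing in.

```bash
python3 -c "
from bench import arm
print(arm.finish_job())"
```

```text
the job is handed in; nothing more can be done
None
```

The job is handed in at about 22 s: the clip is closed on board and back at mid-board with its pin down on the back's top edge (as measured from the cameras), and the gripper is clear; the board is on its ledge and the tray has not moved.

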